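# Open the middle bay of the parts safe

### The arm

A 6-joint arm with a two-finger parallel gripper is mounted at the origin on the work surface. World frame = base frame: x ahead of the robot, y to its left, z up, the work surface at z = 0. Lengths are in m, angles in rad, forces in N, time in s.
With the tool pointing down it reaches from about 0.35 to 0.925 m from the base axis. Payload 6.4 kg.
Tool frame: the origin (TCP) lies between the finger pads; the fingertips stand robot.tip_extent ahead of it and the grasp point (between the pads) lies 2 mm behind it (robot.tip_extent is the distance from the TCP to the fingertips, in m); z points along the fingers, y is the line along which they close (so a half turn about z gives the same grasp; the last joint's range is limited). The gripper opens to 94 mm and grips with 3 to 60 N. Pads are 16 mm wide; open, the fingers measure 119 mm over their backs; the gripper's body (75 mm by 177 mm) begins 78 mm behind the grasp point.
Start: joints at [0.942, 0.245, 1.558, -0, 1.339, -0.174], TCP at [0.286, 0.584, 0.222] pointing down, gripper open.
Joint ranges: [-3.13, 3.13], [-1.02, 2.26], [0.13, 2.54], [-0.95, 4.09], [0.21, 2.88], [-2.74, 2.74]. Speed limits (rad/s): [2.57, 2.57, 3.14, 3.14, 3.14, 3.14].

### API

Orientations are given as a rotation vector (axis times angle).
In Python, from plant import robot gives the robot as it stands. The module is installed in compiled form; this text tells all that it offers.
- The arm moves only by the tool move_arm, never from a script. Its argument "deltas" is one flat list of numbers, 6 for each row, row after row: the shift along the tool's x, y, z in m, then the turn, a rotation vector about the tool's x, y, z in rad. In form: [x, y, z, rx, ry, rz, x, y, z, rx, ry, rz, ...]. A call has 1 to 5 rows; each row shifts and turns the commanded pose from where the row before left it, along the tool's axes as they then stand; what a row does not reach is not made up. A row lasts 1/12 s, in which the tool goes at most 41.7 mm and 7.16 degrees, less where a joint would pass 70% of its speed; a pose out of reach is approached as far as the arm can. A call with a gripper value outside its range is refused whole. "fingers" is the opening in per cent of the stroke, from 0 (shut) to 100 (fully open), set as the call begins (left out, the last holds). The fingers move at their own pace and stop on an object; "newtons" is the grip in N (left out, the last holds). Time passes only in rows, so rows that do not move let the fingers close. It gives the time, the measured TCP pose, the force, the opening and the grip force at its end, in the units of the state.
- robot.get_obs(): the state, without advancing time (a new reading comes with each control period).
- robot.read_camera(name): name is "scene" or "side" or "wrist"; returns a dict with "img" (480x640x3 uint8, red, green, blue), "depth" (480x640 float32, m along the optical axis (not along the pixel's ray), 0 where there is no reading), "K" (3x3 intrinsics, pixels), "world_to_cam" (4x4, takes a point from world to camera coordinates). Camera axes: x right, y down, z forward; pixel columns grow to the right and rows downward; lengths in m; the calibration is good to about 2 mm. A picture is of the moment at which its call begins.
- robot.job_done(): hands the job in; it is judged then, once.
The state is a dict: "time": time; "qpos": joint angles; "qd": joint speeds; "joint_torque": joint torques, N m; "ee_pos": TCP position; "ee_rot": TCP orientation; "force": force on the tool from outside, world axes, zero at the start; "ft_torque": the same for the moment, N m; "grip_width": finger opening in m; "grasp_force": force on a finger pad.
Only numpy, scipy, OpenCV 4.12 (cv2) and the standard library are available. Lean on these libraries where they do the work, as an engineer would, in place of code of your own. Each camera call takes 0.05 s, during which the arm holds its last target. There are 200 camera calls.

### The job

Take the yellow key out of the leaning key rack, push it fully home in the lock of the safe's middle cover (the barrel inside may have been left a little off line, so feel for the way in) and give it a quarter turn clockwise to draw the hidden bolt. Then lift the cover straight up out of the safe by its key and set it down flat and gently in the middle of the rubber mat, with the key still in its lock. Leave the other two keys in the rack and do not knock over or shift the filter can or the cartons.

Things in the scene. Friction and masses are not known exactly. Their poses are not given: they have to be found in the camera images.
- safe: Grey steel counter safe, fixed, 312 mm long (its x) by 152 mm wide (its y); origin under its centre on the table, z up. Three steel covers lie in a row along its x, tops 109 mm above the table. Only the middle one, over the origin, works; its neighbours are fixed, flush with it and 4 mm away.
- keyhole (a point): Centre of the keyhole, in the cover's top face; axes as the cover's. A bow-tie opening along y, 34 mm long, 20 mm wide at its ends, 15 mm in the middle, in a plate 6 mm thick. Below the plate the key's bit turns freely; within it, only about 30 degrees either way. Turned clockwise (seen from above), the bolt is clear from about 45 degrees off y; stop at 90.
- lock_floor (a point): Hard stop on the keyhole's axis, 30 mm below the cover's top: the key's tip touches it when fully home (the bit clears the plate only in the last 2 mm). A dark barrel starts 8 mm below the top: centre hole for the nose, slot 32 x 7.4 mm for the bit, along y but left up to 25 degrees off either way. The key turns it against 0.1 N m; it stays where left.
- cover: The middle cover, a lift-out steel plug of 0.5 to 0.8 kg with the lock at its centre: flange 96 (x) by 126 (y) by 4 mm over a skirt that fits its opening with 2 mm to spare all round. Origin: centre of the skirt's lower edge, 36 mm below the top face; z up, axes along the safe's. It lifts out when the bolt is drawn, hanging on the turned key, which then cannot come out.
- yellow_handle (a point): Centre of the handle of the yellow key, to be used. z runs from tip to handle, y along bit and handle width, x across the flat faces. Handle 12 (x) by 50 (y) by 44 (z) mm, shoulder 22 mm below this point, round 11 mm shank from there to the tip, 90 g in all. At the start the shoulder rests on the rack's sloping face, shank in a slot: draw it out along its z.
- yellow_tip (a point): Tip of the yellow key, on its axis, 77 mm below the handle's centre; axes as the key's. The nose is a cone 6 mm long; from 9.5 to 21.5 mm above the tip the shank carries a double bit, 5 mm thick (x) and 28 mm wide (y), the same both ways round, its first 3 mm tapered from 4 by 24.
- rack: Key rack, fixed: a wooden block (face 46 x 205 mm, 38 mm thick) between steel cheeks, holding three keys side by side along its y, 66 mm apart, in any order. Its face slopes, so the keys lean 26 to 29 degrees from vertical, handles towards the rack's -x. Origin on the table below the middle of the face, which is 75 mm up there; z up.
- red_handle (a point): Centre of the red handle of another key in the rack, of the same shape; leave it there.
- blue_handle (a point): Centre of the blue handle of another key in the rack, of the same shape; leave it there.
- mat: Black rubber mat, fixed, 180 (x) x 170 (y) x 4 mm; origin under its centre on the table, z up.
- filter_can: White spin-on filter can, 92 mm across and 142 mm tall, standing; origin at its underside. Not to be disturbed.
- carton: Brown carton, 95 x 95 x 120 mm; origin under its centre. Not to be disturbed.
- carton_low: Yellow carton with a black band, 120 x 90 x 70 mm; origin under its centre. Not to be disturbed.
Things that resemble listed ones, but are neither listed nor needed, are in the scene too. What is shaped like the part that bears yellow_handle but purple or turquoise is not meant.

How it is judged:
On the way, in this order (a step that is already met when the one before it is completed fails the run):
1. the yellow key is fully home in the middle cover's lock, its tip within 3.5 mm of the stop (distance between yellow_tip and lock_floor below 0.0035 m), for 0.1 s.
2. the key is turned at least 60 degrees from the cover's y while it is in the lock (angle between the y axis of yellow_tip and the y axis of keyhole, either way round above 1.05 rad and distance between yellow_tip and lock_floor below 0.006 m), for 0.1 s.
3. the cover is lifted straight up clear of the safe: its top face over 145 mm above the safe's underside while its centre is within 20 mm, each way, of the safe's (z of keyhole in the frame of safe above 0.145 m and x of keyhole in the frame of safe between -0.02 and 0.02 m and y of keyhole in the frame of safe between -0.02 and 0.02 m), for 0.05 s.
At the end, for the whole second after the job is handed in: The middle cover stands flat on the rubber mat (underside on the mat, tilt below 0.06 rad), its centre within 45 mm of the mat's centre, with the yellow key still in its lock (tip within 8 mm of the stop) (horizontal distance between cover and mat below 0.045 m and height (world z) of cover between 0.001 and 0.008 m and angle between cover's own z axis and vertical below 0.06 rad and distance between yellow_tip and lock_floor below 0.008 m and linear speed of cover below 0.02 m/s); the robot touches nothing.
It fails at once if the cover is let drop or banged down: it moves faster than 0.25 m/s when within 16 mm of the mat (height (world z) of cover below 0.02 m and linear speed of cover above 0.25 m/s).
It fails at once if another key is shifted in the rack by more than 30 mm (distance of any of red_handle, blue_handle from where it was at the start of the episode above 0.03 m).
It fails at once if the filter can or a carton is shifted by more than 40 mm (distance of any of filter_can, carton, carton_low from where it was at the start of the episode above 0.04 m).
It also fails if it takes over 64 s, if anything falls off the work surface, if the arm or the gripper's body presses on something with over 40 N, if the wrist force passes 120 N, or if a joint passes its speed limit or range.

## Working session

There is one attempt and no reset: what is moved stays moved. The work goes in short steps, Python scripts to look and compute and a tool call to move; the robot and the scene stay as the last step left them, time stands still between calls to the robot, and variables do not carry over. Pictures are saved under pics/ and viewed, at most 12 in all, crops included, and the job is handed in when it is done.

Besides the shell and the picture viewer there is one more tool, called after ">>>" in YAML: its name, and indented under it one key for each argument. move_arm: Moves the arm, as the interface text tells. Its arguments: {"type":"object","properties":{"deltas":{"type":"array"},"fingers":{"type":"number"},"newtons":{"type":"number"}},"required":["deltas"]}

```bash
mkdir -p pics; cat > h.py <<'E'
import numpy as np, cv2
from plant import robot
from scipy.spatial.transform import Rotation as R
def cam(n):
    c=robot.read_camera(n); T=np.linalg.inv(c["world_to_cam"]); c["T"]=T
    v,u=np.mgrid[0:480,0:640]; K=c["K"]; d=c["depth"]
    p=np.stack([(u-K[0,2])/K[0,0]*d,(v-K[1,2])/K[1,1]*d,d],-1)
    c["P"]=p@T[:3,:3].T+T[:3,3]; c["bgr"]=c["img"][:,:,::-1].copy(); c["hsv"]=cv2.cvtColor(c["img"],cv2.COLOR_RGB2HSV); return c
def ray(c,u,v,z):
    K=c["K"];T=c["T"]; r=T[:3,:3]@np.array([(u-K[0,2])/K[0,0],(v-K[1,2])/K[1,1],1]); o=T[:3,3]
    return o+r*(z-o[2])/r[2]
E
python3 - <<'E'
from h import *
import pickle
for n in ["scene","side"]:
    c=cam(n); pickle.dump(c,open(n+".pkl","wb")); cv2.imwrite(f"pics/{n}0.png",c["bgr"]); print(n,c["T"][:3,3].round(3),c["T"][:3,2].round(2),(c["depth"]>0).mean())
print(robot.tip_extent,robot.get_obs())
E
```

```text
scene [1.18  0.212 1.031] [-0.52 -0.12 -0.84] 0.995927734375
side [0.132 1.107 1.089] [ 0.29 -0.67 -0.68] 0.9960091145833333
0.017 {'time': 0.1, 'qpos': array([ 9.41894917e-01,  2.45750559e-01,  1.55888406e+00, -2.41517277e-06,
        1.33872680e+00, -1.74118708e-01]), 'qd': array([ 4.07642665e-04, -9.66908084e-04, -2.71613175e-03, -8.21159680e-05,
       -3.39060913e-04,  3.25078786e-04]), 'joint_torque': array([-4.63381675e-04, -4.16922212e+01, -3.15522051e+01,  6.86514401e-02,
        3.10087809e-02, -2.57582423e-05]), 'ee_pos': array([0.28521971, 0.58350242, 0.22145583]), 'ee_rot': array([-7.08074152e-01, -3.06004897e+00,  2.55828353e-03]), 'force': array([-0.29760154,  0.67359211,  0.7012744 ]), 'ft_torque': array([ 0.00277367,  0.02627361, -0.0489012 ]), 'grasp_force': 0.0, 'grip_width': 0.09402349033685412}
```

View pics/scene0.png

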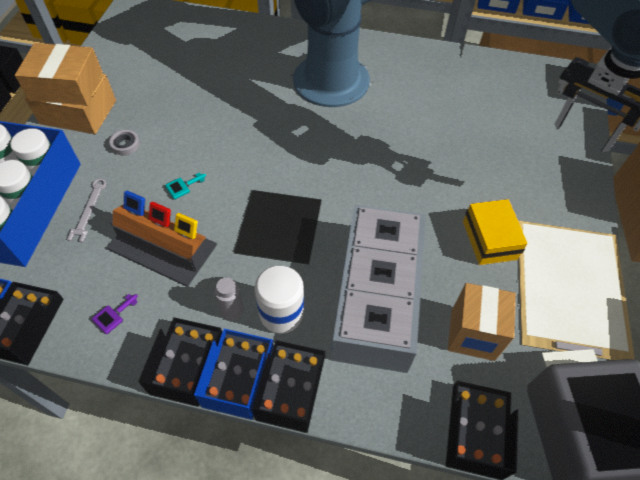

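View pics/side0.png

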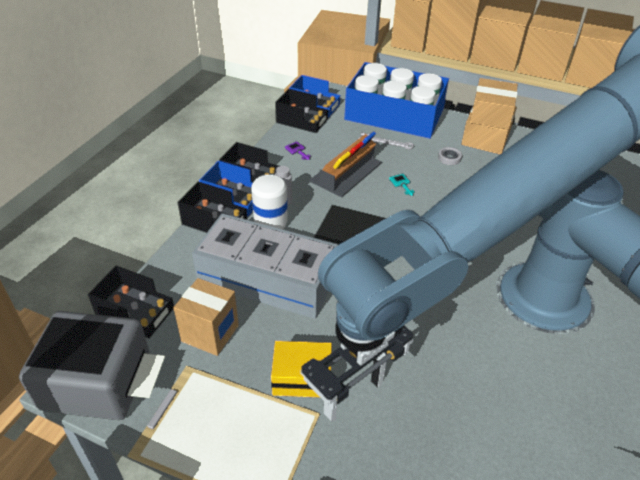

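The scene view shows the rack keys: blue (133,203), red (159,214), yellow (186,226). The middle keyhole is at (383,271), the mat at (278,225) and the can at (279,297). The loose turquoise (186,186) and purple (113,313) keys are not meant. Only the key at (186,226) is yellow and in the rack.

```bash
python3 - <<'E'
from h import *
import pickle
c=pickle.load(open("scene.pkl","rb")); P=c["P"]; H=c["hsv"]
def comp(m,box):
    mm=np.zeros((480,640),np.uint8); x0,y0,x1,y1=box; mm[y0:y1,x0:x1]=m[y0:y1,x0:x1]; return mm>0
h,s,v=H[...,0],H[...,1],H[...,2]
for n,(a,b),box in [("yel",(22,35),(172,205,205,242)),("red",(-1,6),(140,195,178,232)),("blu",(105,125),(115,185,150,220))]:
    m=comp((h>=a)&(h<=b)&(s>140)&(v>60),box); q=P[m]; q=q[q[:,2]>.06]
    w,V=np.linalg.eigh(np.cov(q.T)); ctr=q.mean(0)
    print(n,m.sum(),ctr.round(4),q.min(0).round(3),q.max(0).round(3),"V",V.T.round(2).tolist(),np.sqrt(w).round(4))
# safe top
m=comp(abs(P[...,2]-.109)<.004,(325,190,430,360)); r=cv2.minAreaRect(P[m][:,:2].astype(np.float32)*1000); print("safe",r,P[m][:,2].mean())
# keyholes
for box in [(375,215,405,245),(368,257,400,285),(362,300,396,335)]:
    k=comp((v<75),box); y,x=np.nonzero(k); u0,v0=x.mean(),y.mean(); print("hole",k.sum(),u0,v0,ray(c,u0,v0,.109).round(4))
m=comp((v<55)&(P[...,2]<.012),(232,185,325,268)); r=cv2.minAreaRect(P[m][:,:2].astype(np.float32)*1000); print("mat",r,P[m].mean(0))
m=comp((P[...,2]>.02)&(P[...,2]<.16),(100,185,215,285)); q=P[m]; r=cv2.minAreaRect(q[:,:2].astype(np.float32)*1000); print("rack",r)
for n,box in [("can",(250,260,308,335)),("carton",(445,280,520,360)),("low",(460,195,530,265))]:
    m=comp(P[...,2]>.03,box);q=P[m];t=q[q[:,2]>q[:,2].max()-.01];print(n,q[:,2].max(),t[:,:2].mean(0))
m=comp(P[...,2]>.02,(205,270,245,310));q=P[m];print("smallcyl",q.mean(0),q[:,2].max())
im=c["bgr"][180:290,90:430]; cv2.imwrite("pics/crop.png",cv2.resize(im,None,fx=2.3,fy=2.3,interpolation=cv2.INTER_CUBIC))
E
```

```text
yel 328 [ 0.623  -0.1801  0.1024] [ 0.6   -0.208  0.071] [1.18  0.212 1.031] V [[-0.79, 0.57, 0.21], [-0.39, -0.74, 0.55], [-0.47, -0.36, -0.81]] [0.0109 0.0157 0.0661]
red 308 [ 0.6065 -0.2452  0.099 ] [ 0.587 -0.276  0.067] [ 0.622 -0.224  0.117] V [[0.86, -0.15, 0.49], [0.39, -0.43, -0.81], [0.33, 0.89, -0.31]] [0.0034 0.0145 0.0157]
blu 285 [ 0.5911 -0.3089  0.1003] [ 0.572 -0.337  0.075] [ 0.606 -0.287  0.118] V [[0.85, -0.15, 0.51], [0.42, -0.41, -0.81], [0.33, 0.9, -0.28]] [0.0029 0.0139 0.0157]
safe ((643.046142578125, 233.8105926513672), (312.5184020996094, 151.55856323242188), 3.4898974895477295) 0.10794496070148586
hole 208 386.9423076923077 228.97596153846155 [0.5407 0.2277 0.109 ]
hole 212 382.0660377358491 271.2358490566038 [0.6416 0.2336 0.109 ]
hole 313 376.8785942492013 316.5367412140575 [0.7394 0.2394 0.109 ]
mat ((512.9435424804688, -14.365554809570312), (181.6810302734375, 170.9796600341797), 3.4103431701660156) [ 0.51728332 -0.01358284  0.00277705]
rack ((622.5989990234375, -254.69271850585938), (216.3031768798828, 67.45350646972656), 77.0356674194336)
can 1.0314683268387463 [1.18027297 0.21222627]
carton 1.0314683268387463 [1.18027297 0.21222627]
low 1.0314683268387463 [1.18027297 0.21222627]
smallcyl [ 0.75350721 -0.04847548  0.09561776] 1.0314683268387463
```

View pics/crop.png

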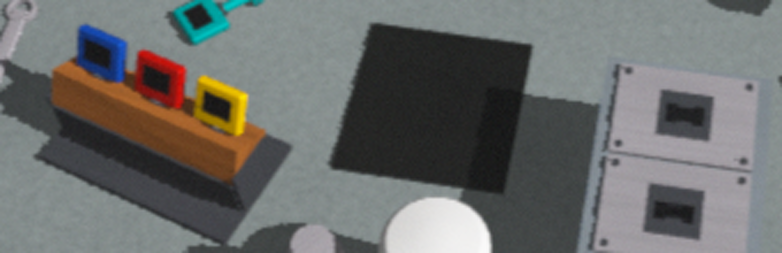

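Crop: the yellow rack key is at crop (220,105), the last key in the row on the mat side, which confirms the target. Some depth pixels are invalid, so I'll redo the fits with a filter.

```bash
python3 - <<'E'
from h import *
import pickle
for cn in ["scene","side"]:
    c=pickle.load(open(cn+".pkl","rb")); P=c["P"]; H=c["hsv"]; ok=c["depth"]>0
    h,s,v=H[...,0],H[...,1],H[...,2]
    reg=ok&(abs(P[...,0]-.61)<.06)&(abs(P[...,1]+.24)<.13)&(P[...,2]>.065)&(P[...,2]<.15)
    for n,(a,b) in [("yel",(22,35)),("red",(-1,5)),("blu",(105,125))]:
        m=reg&(h>=a)&(h<=b)&(s>140)&(v>60); q=P[m]
        if len(q)<10: continue
        ys,xs=np.nonzero(m)
        print(cn,n,m.sum(),q.mean(0).round(4),q.min(0).round(3),q.max(0).round(3),xs.min(),xs.max(),ys.min(),ys.max())
    if cn=="scene":
        q=P[reg&(h>=22)&(h<=35)&(s>140)]; 
        hull=np.zeros((480,640),np.uint8); m=reg&(h>=22)&(h<=35)&(s>140)
        ys,xs=np.nonzero(m); cv2.fillConvexPoly(hull,cv2.convexHull(np.stack([xs,ys],1).astype(np.int32)),1)
        inn=cv2.erode(hull,np.ones((3,3)))>0; ins=inn&~m
        nn=np.array([.86,-.21,.47]);nn/=np.linalg.norm(nn)
        print("frame n",np.percentile(P[m]@nn,[10,50,90]).round(4),"inside",np.percentile(P[ins]@nn,[10,50,90]).round(4))
    for n,x,y,z0 in [("can",.70,.05,.13),]:
        m=ok&(P[...,2]>.09)&(P[...,2]<.16)&(P[...,1]>-.1)&(P[...,1]<.14)&(P[...,0]>.55)&(P[...,0]<.9); q=P[m]; 
        if len(q): print("can",q.min(0),q.max(0))
    m=ok&(P[...,2]>.04)&(P[...,2]<.2)&(P[...,1]>.3)&(P[...,1]<.55)&(P[...,0]>.35)&(P[...,0]<.9);q=P[m];print("cartons",q.min(0),q.max(0))
E
```

```text
scene yel 311 [ 0.6212 -0.1814  0.0995] [ 0.6   -0.208  0.071] [ 0.638 -0.16   0.118] 175 196 213 238
scene red 300 [ 0.6064 -0.2448  0.0993] [ 0.587 -0.274  0.067] [ 0.622 -0.224  0.117] 149 170 202 226
scene blu 281 [ 0.5911 -0.3089  0.1003] [ 0.572 -0.337  0.075] [ 0.606 -0.287  0.118] 124 144 191 214
frame n [0.6136 0.6183 0.6208] inside [0.6177 0.6198 0.622 ]
can [ 0.68629617 -0.07677214  0.09000448] [0.77588848 0.09309209 0.14544379]
cartons [0.37111476 0.30002307 0.04001252] [0.89994443 0.54998703 0.12684344]
side yel 104 [ 0.6106 -0.1721  0.1018] [ 0.596 -0.205  0.07 ] [ 0.631 -0.152  0.117] 333 349 152 168
side red 62 [ 0.5924 -0.237   0.1074] [ 0.584 -0.27   0.079] [ 0.604 -0.216  0.119] 350 361 141 155
side blu 55 [ 0.577  -0.302   0.1074] [ 0.568 -0.334  0.085] [ 0.588 -0.275  0.118] 363 374 132 145
can [ 0.67701569 -0.0711915   0.09001926] [0.7698927  0.09925581 0.14612859]
cartons [0.37331015 0.30002328 0.04005877] [0.89996267 0.54999577 0.12618904]
```

```bash
cat >> h.py <<'E'
def Rt(h,th=0):  # tool y heading h (deg), tilted th (deg): tool z leans toward +heading
    h,th=np.radians(h),np.radians(th); r=np.array([np.cos(h),np.sin(h),0]); z=np.array([0,0,1.])
    y=np.cos(th)*r+np.sin(th)*z; zt=np.sin(th)*r-np.cos(th)*z
    return np.stack([np.cross(y,zt),y,zt],1)
def plan(p1,R1,n=None,p0=None,R0=None):
    o=robot.get_obs()
    p0=o["ee_pos"] if p0 is None else p0; R0=R.from_rotvec(o["ee_rot"]).as_matrix() if R0 is None else R0
    w=R.from_matrix(R0.T@R1).as_rotvec()
    if n is None: n=int(max(np.ceil(np.linalg.norm(np.array(p1)-p0)/.038),np.ceil(np.degrees(np.linalg.norm(w))/6.8),1))
    E=R.from_rotvec(w/n).as_matrix(); A=np.zeros((3,3)); M=R0.copy()
    for k in range(n): A+=M; M=M@E
    d=np.linalg.solve(A,np.array(p1)-p0); print("n",n,"row",d.round(5).tolist()+(w/n).round(5).tolist(),"|d|",np.linalg.norm(d).round(4)); return d
def pose():
    o=robot.get_obs(); M=R.from_rotvec(o["ee_rot"]).as_matrix()
    print(round(o["time"],2),"p",o["ee_pos"].round(4),"yhead",np.degrees(np.arctan2(M[1,1],M[0,1])).round(2),"z",M[:,2].round(4),"q",o["qpos"].round(2),"F",o["force"].round(1),"T",o["ft_torque"].round(2),"w",o["grip_width"].round(4),o["grasp_force"]); return o,M
E
python3 - <<'E'
from h import *
G=Rt(-13.6,27.5); hc=np.array([.614,-.180,.0955]); 
plan(hc-G[:,2]*.13,G,25)
E
```

```text
n 25 row [-0.034, -0.00458, 0.00135, -0.01622, -0.01294, 0.05304] |d| 0.0343
```

>>> move_arm:
  deltas: [-0.034,-0.0046,0.0013,-0.0162,-0.0129,0.053,-0.034,-0.0046,0.0013,-0.0162,-0.0129,0.053,-0.034,-0.0046,0.0013,-0.0162,-0.0129,0.053,-0.034,-0.0046,0.0013,-0.0162,-0.0129,0.053,-0.034,-0.0046,0.0013,-0.0162,-0.0129,0.053]

```text
time: 0.52
ee_pos: [0.4179, 0.4731, 0.2185]
ee_rot: [1.081, 2.861, 0.098]
force: [-0.3, -0.6, 0.6]
grip_width: 0.0939
grasp_force: 0.0
```

>>> move_arm:
  deltas: [-0.034,-0.0046,0.0013,-0.0162,-0.0129,0.053,-0.034,-0.0046,0.0013,-0.0162,-0.0129,0.053,-0.034,-0.0046,0.0013,-0.0162,-0.0129,0.053,-0.034,-0.0046,0.0013,-0.0162,-0.0129,0.053,-0.034,-0.0046,0.0013,-0.0162,-0.0129,0.053]

```text
time: 0.93
ee_pos: [0.5159, 0.3327, 0.2205]
ee_rot: [1.412, 2.618, 0.19]
force: [-0.2, 0.8, 0.0]
grip_width: 0.0943
grasp_force: 0.0
```

>>> move_arm:
  deltas: [-0.034,-0.0046,0.0013,-0.0162,-0.0129,0.053,-0.034,-0.0046,0.0013,-0.0162,-0.0129,0.053,-0.034,-0.0046,0.0013,-0.0162,-0.0129,0.053,-0.034,-0.0046,0.0013,-0.0162,-0.0129,0.053,-0.034,-0.0046,0.0013,-0.0162,-0.0129,0.053]

```text
time: 1.35
ee_pos: [0.5734, 0.1715, 0.2231]
ee_rot: [1.702, 2.338, 0.274]
force: [0.8, 0.5, 0.1]
grip_width: 0.094
grasp_force: 0.0
```

>>> move_arm:
  deltas: [-0.034,-0.0046,0.0013,-0.0162,-0.0129,0.053,-0.034,-0.0046,0.0013,-0.0162,-0.0129,0.053,-0.034,-0.0046,0.0013,-0.0162,-0.0129,0.053,-0.034,-0.0046,0.0013,-0.0162,-0.0129,0.053,-0.034,-0.0046,0.0013,-0.0162,-0.0129,0.053]

```text
time: 1.77
ee_pos: [0.5865, 0.0009, 0.2216]
ee_rot: [1.949, 2.026, 0.35]
force: [0.5, -0.3, 0.9]
grip_width: 0.0942
grasp_force: 0.0
```

>>> move_arm:
  deltas: [-0.034,-0.0046,0.0013,-0.0162,-0.0129,0.053,-0.034,-0.0046,0.0013,-0.0162,-0.0129,0.053,-0.034,-0.0046,0.0013,-0.0162,-0.0129,0.053,-0.034,-0.0046,0.0013,-0.0162,-0.0129,0.053,-0.034,-0.0046,0.0013,-0.0162,-0.0129,0.053]

```text
time: 2.18
ee_pos: [0.5551, -0.167, 0.2117]
ee_rot: [2.151, 1.689, 0.416]
force: [0.9, 0.2, 0.8]
grip_width: 0.0938
grasp_force: 0.0
```

```bash
python3 - <<'E'
from h import *
import pickle
pose(); c=cam("wrist"); pickle.dump(c,open("w1.pkl","wb")); cv2.imwrite("pics/w1.png",c["bgr"]); P=c["P"];H=c["hsv"];h,s,v=H[...,0],H[...,1],H[...,2]
print("cam",c["T"][:3,3],c["T"][:3,2])
for n,(a,b) in [("yel",(22,35)),("red",(-1,5)),("blu",(105,125))]:
    m=(c["depth"]>0)&(h>=a)&(h<=b)&(s>140)&(v>60)&(P[...,2]>.065)&(P[...,2]<.15)&(abs(P[...,1]+.24)<.14); q=P[m]
    if len(q)<10: continue
    ys,xs=np.nonzero(m); print(n,m.sum(),q.mean(0).round(4),q.min(0).round(3),q.max(0).round(3),xs.min(),xs.max(),ys.min(),ys.max())
E
```

```text
Traceback (most recent call last):
  File "h.py", line 26, in pose
    print(round(o["time"],2),"p",o["ee_pos"].round(4),"yhead",np.degrees(np.arctan2(M[1,1],M[0,1])).round(2),"z",M[:,2].round(4),"q",o["qpos"].round(2),"F",o["force"].round(1),"T",o["ft_torque"].round(2),"w",o["grip_width"].round(4),o["grasp_force"]); return o,M
                                                                                                                                                                                                                ^^^^^^^^^^^^^^^^^^^^^
AttributeError: 'float' object has no attribute 'round'
```

```bash
sed -i 's/o\["grip_width"\].round(4)/round(o["grip_width"],4)/' h.py; python3 - <<'E'
from h import *
import pickle
pose(); c=cam("wrist"); pickle.dump(c,open("w1.pkl","wb")); cv2.imwrite("pics/w1.png",c["bgr"]); P=c["P"];H=c["hsv"];h,s,v=H[...,0],H[...,1],H[...,2]
print("cam",c["T"][:3,3],c["T"][:3,2])
for n,(a,b) in [("yel",(22,35)),("red",(-1,5)),("blu",(105,125))]:
    m=(c["depth"]>0)&(h>=a)&(h<=b)&(s>140)&(v>60)&(P[...,2]>.065)&(P[...,2]<.15)&(abs(P[...,1]+.24)<.14); q=P[m]
    if len(q)<10: continue
    ys,xs=np.nonzero(m); print(n,m.sum(),q.mean(0).round(4),q.min(0).round(3),q.max(0).round(3),xs.min(),xs.max(),ys.min(),ys.max())
E
```

```text
2.18 p [ 0.5551 -0.167   0.2117] yhead -13.76 z [ 0.4495 -0.1074 -0.8868] q [-0.56 -0.18  2.07  0.2   0.8  -0.43] F [0.9 0.2 0.8] T [-0.    0.3   0.01] w 0.0938 0.0
cam [ 0.49888067 -0.08300502  0.35454512] [ 0.38040119 -0.33596376 -0.86163988]
yel 1176 [ 0.6088 -0.1836  0.1097] [ 0.6   -0.227  0.07 ] [ 0.627 -0.158  0.116] 320 337 210 290
red 1323 [ 0.5959 -0.2424  0.1078] [ 0.584 -0.298  0.069] [ 0.615 -0.221  0.115] 320 337 296 376
blu 415 [ 0.5755 -0.3198  0.1118] [ 0.57  -0.335  0.101] [ 0.583 -0.307  0.115] 322 336 425 455
```

View pics/w1.png

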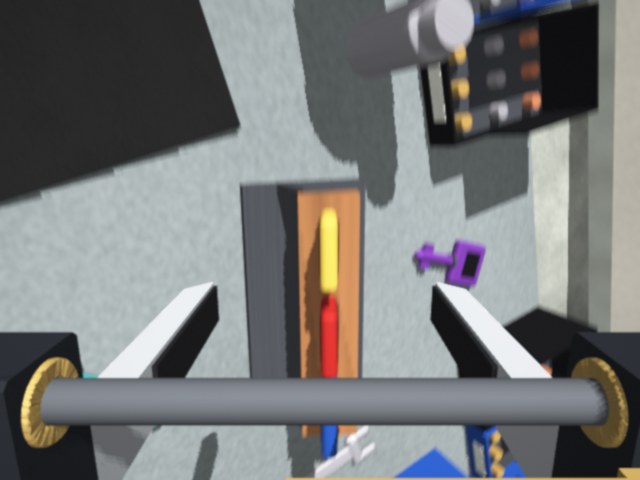

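Wrist view: the yellow handle is edge-on at columns 320–337, rows 210–290, between the open fingers and parallel to the pads.

```bash
python3 - <<'E'
from h import *
import pickle
c=pickle.load(open("w1.pkl","rb")); o,M=pose()
P=c["P"];H=c["hsv"];h,s,v=H[...,0],H[...,1],H[...,2]
t=(P-o["ee_pos"])@M
for n,(a,b) in [("yel",(22,35)),("red",(-1,5))]:
    m=(c["depth"]>0)&(h>=a)&(h<=b)&(s>140)&(v>60)&(P[...,2]>.065)&(P[...,2]<.15)&(abs(P[...,1]+.24)<.14)
    q=t[m]; print(n,"pct",np.percentile(q,[2,25,50,75,98],axis=0).round(4).tolist())
    zz=np.percentile(q[:,2],5); top=q[q[:,2]<zz+.006]; print("top",len(top),top.min(0).round(4),top.max(0).round(4),top.mean(0).round(4))
    A=np.c_[top[:,0],np.ones(len(top))]; print("slope y/x",np.linalg.lstsq(A,top[:,1],rcond=None)[0], "z/x",np.linalg.lstsq(A,top[:,2],rcond=None)[0],"z/y",np.polyfit(top[:,1],top[:,2],1))
m=(c["depth"]>0)&(h>5)&(h<18)&(s>100)&(P[...,2]>.04)&(P[...,2]<.1)&(abs(P[...,1]+.24)<.14)&(abs(P[...,0]-.61)<.07)
q=P[m]; ctr=q.mean(0); w,V=np.linalg.eigh(np.cov(q.T)); print("face",m.sum(),ctr,V[:,0],"tilt",np.degrees(np.arccos(abs(V[2,0]))),"long",V[:,2])
E
```

```text
2.23 p [ 0.5534 -0.1711  0.2106] yhead -14.07 z [ 0.4477 -0.1111 -0.8872] q [-0.56 -0.18  2.07  0.2   0.8  -0.43] F [-0.2 -1.7 -0.2] T [-0.1   0.32 -0.04] w 0.0939 0.0
yel pct [[-0.0366, -0.0017, 0.1113], [-0.01, 0.0009, 0.1126], [0.0014, 0.0036, 0.1132], [0.0133, 0.0069, 0.1143], [0.0275, 0.0096, 0.1566]]
top 1065 [-0.0213 -0.0018  0.1107] [0.0274 0.0097 0.1176] [0.0015 0.0038 0.1133]
slope y/x [-0.02647716  0.00387642] z/x [0.01507049 0.11329621] z/y [-0.0515715   0.11351613]
red pct [[-0.0877, -0.0017, 0.1119], [-0.0718, 0.0014, 0.113], [-0.0575, 0.0046, 0.1138], [-0.0431, 0.0074, 0.116], [-0.0383, 0.0103, 0.1572]]
top 1055 [-0.0879 -0.0009  0.1104] [-0.0381  0.0106  0.1182] [-0.061   0.0049  0.1137]
slope y/x [-0.01099512  0.00420549] z/x [0.01050956 0.1143221 ] z/y [-0.06516872  0.11399844]
face 8126 [ 0.61990321 -0.22264775  0.07395132] [-0.42783691  0.09904939  0.89841238] tilt 26.049840260250146 long [-0.22854014 -0.97353333 -0.00150268]
```

```bash
python3 - <<'E'
from h import *
o,M=pose()
top=o["ee_pos"]+M@np.array([.003,.004,.1130]); G=Rt(-13.3,26.3); z=G[:,2]
hc=top+.022*z; print("hc",hc)
t=hc-.001*z
plan(t-.08*z,G,5)
E
```

```text
2.23 p [ 0.5534 -0.1711  0.2106] yhead -14.07 z [ 0.4477 -0.1111 -0.8872] q [-0.56 -0.18  2.07  0.2   0.8  -0.43] F [-0.2 -1.7 -0.2] T [-0.1   0.32 -0.04] w 0.0939 0.0
hc [ 0.61766766 -0.18386362  0.09248977]
n 5 row [0.00052, 0.00113, 0.01079, 0.00409, 0.001, -0.00241] |d| 0.0109
```

>>> move_arm:
  deltas: [0.0005,0.0011,0.0108,0.0041,0.001,-0.0024,0.0005,0.0011,0.0108,0.0041,0.001,-0.0024,0.0005,0.0011,0.0108,0.0041,0.001,-0.0024,0.0005,0.0011,0.0108,0.0041,0.001,-0.0024,0.0005,0.0011,0.0108,0.0041,0.001,-0.0024]
  fingers: 50

```text
time: 2.65
ee_pos: [0.5849, -0.1697, 0.1655]
ee_rot: [2.154, 1.719, 0.402]
force: [-0.2, 0.3, -0.2]
grip_width: 0.0643
grasp_force: 0.0
```

>>> move_arm:
  deltas: [0,0,0,0,0,0,0,0,0,0,0,0]

```text
time: 2.82
ee_pos: [0.5845, -0.1694, 0.1655]
ee_rot: [2.155, 1.72, 0.402]
force: [-0.3, -0.5, 0.1]
grip_width: 0.0511
grasp_force: 0.0
```

```bash
python3 - <<'E'
from h import *
o,M=pose(); G=Rt(-13.3,26.3)
c=cam("wrist");P=c["P"];H=c["hsv"];h,s,v=H[...,0],H[...,1],H[...,2]; t=(P-o["ee_pos"])@M
m=(c["depth"]>0)&(h>=22)&(h<=35)&(s>140)&(v>60)&(abs(t[...,0])<.04)&(abs(t[...,1])<.02)&(t[...,2]>.04)&(t[...,2]<.12)
q=t[m]; z0=np.percentile(q[:,2],5); top=q[q[:,2]<z0+.004]; print(m.sum(),z0,np.percentile(top,[1,99],axis=0),top.mean(0), np.polyfit(top[:,0],top[:,1],1))
z=G[:,2]; plan(np.array([ 0.61767,-0.18386,0.09249])-.001*z,G,4)
E
```

```text
2.82 p [ 0.5845 -0.1694  0.1655] yhead -12.82 z [ 0.4309 -0.0965 -0.8972] q [-0.53 -0.03  2.02  0.2   0.72 -0.43] F [-0.3 -0.5  0.1] T [-0.    0.23  0.02] w 0.0511 0.0
1409 0.0579543232169516 [[-0.0298358  -0.00563917  0.05752974]
 [ 0.01455733  0.00533713  0.06173783]] [-0.00939342 -0.00062815  0.05938069] [-0.00826994 -0.00070583]
n 4 row [-0.00164, -0.00026, 0.02018, -8e-05, -0.00121, 0.00188] |d| 0.0203
```

>>> move_arm:
  deltas: [-0.0017,-0.0003,0.0202,0,-0.0012,0.0019,-0.0017,-0.0003,0.0202,0,-0.0012,0.0019,-0.0017,-0.0003,0.0202,0,-0.0012,0.0019,-0.0017,-0.0003,0.0202,0,-0.0012,0.0019,0,0,0,0,0,0]

```text
time: 3.28
ee_pos: [0.6161, -0.1836, 0.0903]
ee_rot: [2.164, 1.711, 0.397]
force: [-0.3, 0.4, 0.0]
grip_width: 0.0466
grasp_force: 0.0
```

>>> move_arm:
  deltas: [0,0,0,0,0,0,0,0,0,0,0,0,0,0,0,0,0,0,0,0,0,0,0,0,0,0,0,0,0,0]
  fingers: 0
  newtons: 50

```text
time: 3.7
ee_pos: [0.6177, -0.1843, 0.0947]
ee_rot: [2.158, 1.707, 0.4]
force: [0.4, 0.9, -0.9]
grip_width: 0.0172
grasp_force: 0.0
```

```bash
python3 - <<'E'
from h import *
o,M=pose(); print(o["ee_pos"]-np.array([ 0.61767,-0.18386,0.09249]))
E
```

```text
3.7 p [ 0.6177 -0.1843  0.0947] yhead -13.29 z [ 0.4329 -0.103  -0.8955] q [-0.52  0.16  1.97  0.23  0.58 -0.45] F [ 0.4  0.9 -0.9] T [ 0.02  0.27 -0.  ] w 0.0172 0.0
[ 1.62334151e-05 -4.74252058e-04  2.25693086e-03]
```

Still closing; a few more rows, then draw out along key z.

>>> move_arm:
  deltas: [0,0,0,0,0,0,0,0,0,0,0,0,0,0,0,0,0,0,0,0,0,0,0,0]

```text
time: 4.03
ee_pos: [0.6176, -0.1843, 0.0943]
ee_rot: [2.159, 1.708, 0.4]
force: [-5.2, 1.3, 7.1]
grip_width: 0.0116
grasp_force: 50.0
```

>>> move_arm:
  deltas: [0,0,-0.01,0,0,0,0,0,-0.02,0,0,0,0,0,-0.03,0,0,0,0,0,-0.03,0,0,0,0,0,-0.03,0,0,0]

```text
time: 4.45
ee_pos: [0.5642, -0.1713, 0.2016]
ee_rot: [2.161, 1.71, 0.398]
force: [-0.2, 0.2, -1.3]
grip_width: 0.0118
grasp_force: 50.0
```

```bash
python3 - <<'E'
from h import *
o,M=pose()
kh=np.array([.6416,.2336,.109]); 
plan([.48,.10,.25],Rt(-5,0),12)
E
```

```text
4.45 p [ 0.5642 -0.1713  0.2016] yhead -13.3 z [ 0.4297 -0.1014 -0.8973] q [-0.55 -0.13  2.04  0.19  0.8  -0.42] F [-0.2  0.2 -1.3] T [ 0.05  0.31 -0.04] w 0.0118 49.99961793422699
n 12 row [0.02112, -0.00939, -0.00669, 0.03804, 0.00274, -0.01186] |d| 0.0241
```

```bash
python3 - <<'E'
from h import *
plan([.6416,.165,.27],Rt(3.4,0),15)
E
```

```text
n 15 row [0.02279, 0.00411, -0.00398, 0.03027, 0.00443, -0.01909] |d| 0.0235
```

>>> move_arm:
  deltas: [0.0228,0.0041,-0.004,0.0303,0.0044,-0.0191,0.0228,0.0041,-0.004,0.0303,0.0044,-0.0191,0.0228,0.0041,-0.004,0.0303,0.0044,-0.0191,0.0228,0.0041,-0.004,0.0303,0.0044,-0.0191,0.0228,0.0041,-0.004,0.0303,0.0044,-0.0191]

```text
time: 4.87
ee_pos: [0.5979, -0.0609, 0.2269]
ee_rot: [2.174, 1.903, 0.275]
force: [1.2, 0.3, -0.3]
grip_width: 0.0116
grasp_force: 50.0
```

>>> move_arm:
  deltas: [0.0228,0.0041,-0.004,0.0303,0.0044,-0.0191,0.0228,0.0041,-0.004,0.0303,0.0044,-0.0191,0.0228,0.0041,-0.004,0.0303,0.0044,-0.0191,0.0228,0.0041,-0.004,0.0303,0.0044,-0.0191,0.0228,0.0041,-0.004,0.0303,0.0044,-0.0191]

```text
time: 5.28
ee_pos: [0.6238, 0.0515, 0.2491]
ee_rot: [2.172, 2.096, 0.141]
force: [0.3, 0.3, -0.9]
grip_width: 0.0119
grasp_force: 50.0
```

>>> move_arm:
  deltas: [0.0228,0.0041,-0.004,0.0303,0.0044,-0.0191,0.0228,0.0041,-0.004,0.0303,0.0044,-0.0191,0.0228,0.0041,-0.004,0.0303,0.0044,-0.0191,0.0228,0.0041,-0.004,0.0303,0.0044,-0.0191,0.0228,0.0041,-0.004,0.0303,0.0044,-0.0191]

```text
time: 5.7
ee_pos: [0.6422, 0.1656, 0.2696]
ee_rot: [2.154, 2.287, -0.003]
force: [0.3, 0.4, -1.1]
grip_width: 0.0114
grasp_force: 50.0
```

>>> move_arm:
  deltas: [0,0,0,0,0,0,0,0,0,0,0,0]

```text
time: 5.87
ee_pos: [0.6425, 0.1653, 0.2693]
ee_rot: [2.152, 2.286, -0.001]
force: [0.9, -0.1, -0.5]
grip_width: 0.012
grasp_force: 50.0
```

```bash
python3 - <<'E'
from h import *
import pickle
pose(); c=cam("wrist"); pickle.dump(c,open("w2.pkl","wb")); cv2.imwrite("pics/w2.png",c["bgr"]); print(c["T"][:3,3])
kh=np.array([.6416,.2336,.109,1]); p=c["world_to_cam"]@kh; print((c["K"]@p[:3]/p[2]).round(1))
E
```

```text
5.87 p [0.6425 0.1653 0.2693] yhead 3.47 z [ 9.0e-04 -1.7e-03 -1.0e+00] q [ 0.08  0.24  1.48 -0.    1.42  0.02] F [ 0.9 -0.1 -0.5] T [-0.1   0.04  0.06] w 0.012 49.999741315841675
[0.63857912 0.233992   0.43019988]
[328.  141.7   1. ]
```

View pics/w2.png

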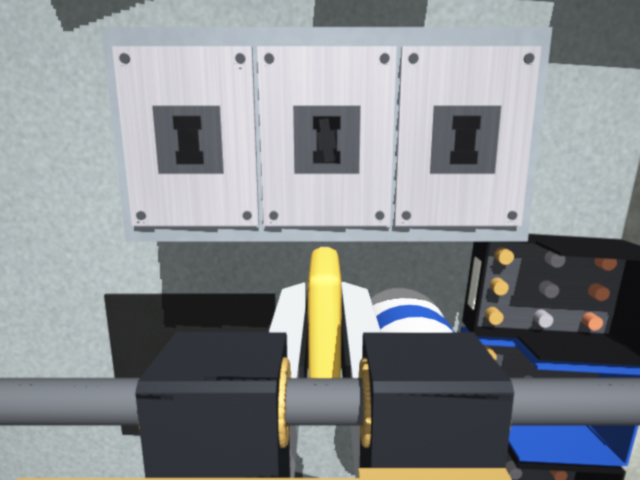

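Wrist view: the three covers are in a row, with the middle keyhole at about (327,139). There is faint structure inside it, which I'll enhance. The safe's middle cover is the one nearest the projected estimate (328,142).

```bash
python3 - <<'E'
from h import *
import pickle
c=pickle.load(open("w2.pkl","rb")); g=c["bgr"][108:172,297:361].astype(float)
e=np.clip(g*3.0,0,255).astype(np.uint8); cv2.imwrite("pics/c2.png",cv2.resize(e,None,fx=9,fy=9,interpolation=cv2.INTER_NEAREST))
v=c["hsv"][...,2].astype(int)
m=(v<45); mm=np.zeros_like(m); mm[108:172,297:361]=m[108:172,297:361]; ys,xs=np.nonzero(mm); print(mm.sum(),xs.mean(),ys.mean(),xs.min(),xs.max(),ys.min(),ys.max(), ray(c,(xs.min()+xs.max())/2,(ys.min()+ys.max())/2,.109),ray(c,xs.mean(),ys.mean(),.109))
# plate (dark square) centre and orientation of safe top
P=c["P"]; ok=c["depth"]>0
t=ok&(abs(P[...,2]-.108)<.005); r=cv2.minAreaRect(P[t][:,:2].astype(np.float32)*1000); print("safe",r)
for b in [(150,104,226,176),(290,104,362,176),(428,104,504,176)]:
    s=np.zeros_like(m); s[b[1]:b[3],b[0]:b[2]]=(v<110)[b[1]:b[3],b[0]:b[2]]; s=cv2.morphologyEx(s.astype(np.uint8),cv2.MORPH_OPEN,np.ones((5,5))); y,x=np.nonzero(s); rr=cv2.minAreaRect(np.stack([x,y],1).astype(np.float32)); print(rr, ray(c,*rr[0],.109).round(4))
E
```

```text
442 326.8438914027149 137.5610859728507 314 339 117 162 [0.64040888 0.23505353 0.109     ] [0.6405714  0.23642209 0.109     ]
safe ((642.8229370117188, 197.12527465820312), (312.6165466308594, 228.49217224121094), 3.5474703311920166)
((187.52267456054688, 138.9989776611328), (66.9762954711914, 64.88755798339844), 87.39744567871094) [0.5403 0.2292 0.109 ]
((326.4999694824219, 139.0), (62.99999237060547, 63.99999237060547), -0.0) [0.6404 0.2354 0.109 ]
((464.9697265625, 138.99908447265625), (66.33318328857422, 66.0302963256836), 1.7357045412063599) [0.7401 0.2415 0.109 ]
```

View pics/c2.png

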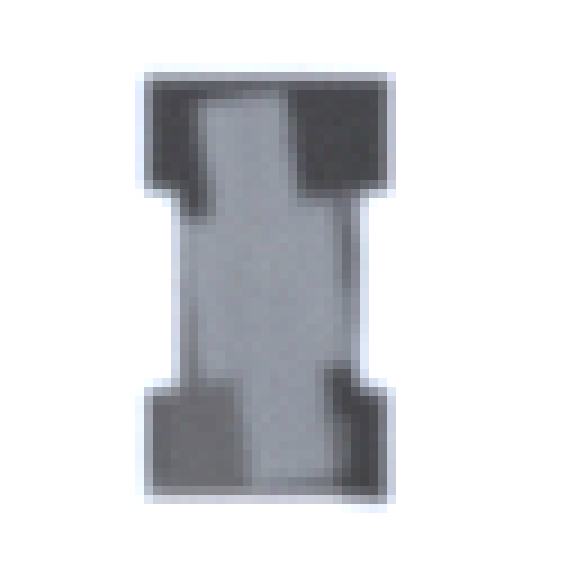

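The enhanced crop shows the slot from (243,140) at the top to (288,430) at the bottom. That puts it about 8° counterclockwise of the keyhole axis. Next I'll measure how the key sits in the grip.

```bash
python3 - <<'E'
from h import *
import pickle
o,M=pose()
c=pickle.load(open("w2.pkl","rb"))
def yel(c,n):
    P=c["P"];H=c["hsv"];h,s,v=H[...,0],H[...,1],H[...,2]; t=(P-o["ee_pos"])@M
    m=(c["depth"]>0)&(h>=20)&(h<=35)&(s>120)&(v>50)&(abs(t[...,0])<.05)&(abs(t[...,1])<.03)&(abs(t[...,2])<.1)
    q=t[m]; print(n,m.sum(),np.percentile(q,[1,50,99],axis=0).round(4).tolist()); return m,t
m,t=yel(c,"w"); q=t[m]
for z in np.arange(-.024,.024,.006):
    k=q[abs(q[:,2]-z)<.003]
    if len(k)>5: print("z",z.round(3),"xmax",np.percentile(k[:,0],97).round(4),"ymid",((k[k[:,0]>.015][:,1].min()+k[k[:,0]>.015][:,1].max())/2).round(4) if (k[:,0]>.015).any() else None)
for n in ["scene","side"]:
    c=cam(n); m,t=yel(c,n); pickle.dump(c,open(n+"2.pkl","wb"))
    ok=(c["depth"]>0)&(abs(t[...,0])<.03)&(abs(t[...,1])<.03)&(t[...,2]>.024)&(t[...,2]<.1); q=t[ok]
    print(n,"shank",ok.sum())
    for z in np.arange(.027,.085,.006):
        k=q[abs(q[:,2]-z)<.003]
        if len(k)>3: print(z.round(3),len(k),k.min(0).round(4),k.max(0).round(4),k.mean(0).round(4))
    p=c["world_to_cam"]@np.r_[o["ee_pos"]-[0,0,.05],1]; u=(c["K"]@p[:3]/p[2]).astype(int); print(u)
    im=c["bgr"][max(u[1]-55,0):u[1]+55,max(0,u[0]-45):u[0]+45]; cv2.imwrite(f"pics/k_{n}.png",cv2.resize(im,None,fx=4.2,fy=4.2,interpolation=cv2.INTER_CUBIC))
a,b=[cv2.imread(f"pics/k_{n}.png") for n in ["scene","side"]]; hh=min(a.shape[0],b.shape[0]); cv2.imwrite("pics/k2.png",np.hstack([a[:hh],b[:hh]]))
E
```

```text
5.92 p [0.6423 0.1645 0.269 ] yhead 3.4 z [ 5.0e-04 -1.8e-03 -1.0e+00] q [ 0.08  0.24  1.48 -0.    1.42  0.02] F [-0.5  0.1 -0.8] T [-0.05 -0.   -0.05] w 0.0119 49.999637603759766
w 4781 [[-0.0129, -0.0066, -0.0998], [0.014, 0.001, -0.0205], [0.0322, 0.0079, 0.0151]]
z -0.024 xmax 0.0215 ymid 0.0008
z -0.018 xmax 0.0248 ymid 0.0008
z -0.012 xmax 0.0255 ymid 0.0006
z -0.006 xmax 0.0256 ymid 0.0007
z -0.0 xmax 0.0255 ymid 0.0006
z 0.006 xmax 0.0256 ymid 0.0007
z 0.012 xmax 0.0256 ymid 0.0006
z 0.018 xmax 0.0256 ymid 0.0008
scene 27 [[-0.0314, -0.0072, -0.0998], [0.0255, -0.0055, -0.0948], [0.0312, 0.0299, -0.0889]]
scene shank 126
0.033 5 [-0.0057  0.0047  0.0323] [-0.0001  0.0078  0.0353] [-0.003   0.0066  0.0338]
0.039 12 [-0.0055  0.0036  0.0362] [0.0035 0.0069 0.0411] [-0.0009  0.0054  0.0394]
0.045 14 [-0.005   0.0024  0.0434] [0.004  0.0097 0.0479] [-0.0007  0.006   0.0457]
0.051 8 [-0.0083  0.0016  0.0497] [0.0024 0.0061 0.0538] [-0.004   0.0041  0.052 ]
0.057 44 [-0.0155 -0.0014  0.0542] [0.0121 0.007  0.0599] [-0.0008  0.0032  0.057 ]
0.063 26 [-0.0151  0.0024  0.0601] [0.0123
[... 162 characters left out ...]
.0107, -0.0969], [0.0206, -0.0049, -0.0102], [0.0278, 0.0055, 0.0181]]
side shank 80
0.033 8 [ 0.0007 -0.0067  0.0306] [ 0.0079 -0.001   0.0356] [ 0.0049 -0.0048  0.0328]
0.039 9 [-0.0002 -0.0081  0.0366] [ 0.0081 -0.0005  0.0414] [ 0.004  -0.0052  0.039 ]
0.045 12 [-0.0041 -0.0095  0.0426] [ 0.0091 -0.0006  0.0475] [ 0.0036 -0.0053  0.0454]
0.051 9 [-0.0021 -0.0091  0.0482] [0.01   0.0003 0.0538] [ 0.0055 -0.0045  0.052 ]
0.057 18 [-0.0107 -0.0088  0.0548] [ 0.0153 -0.0002  0.0598] [ 0.0058 -0.0048  0.057 ]
0.063 13 [-0.0132 -0.0087  0.0604] [ 0.0149 -0.0007  0.0657] [ 0.0058 -0.005   0.063 ]
0.069 6 [ 0.0024 -0.0089  0.0665] [ 0.0117 -0.0028  0.071 ] [ 0.0067 -0.0052  0.0681]
[275 192   1]
```

View pics/k2.png

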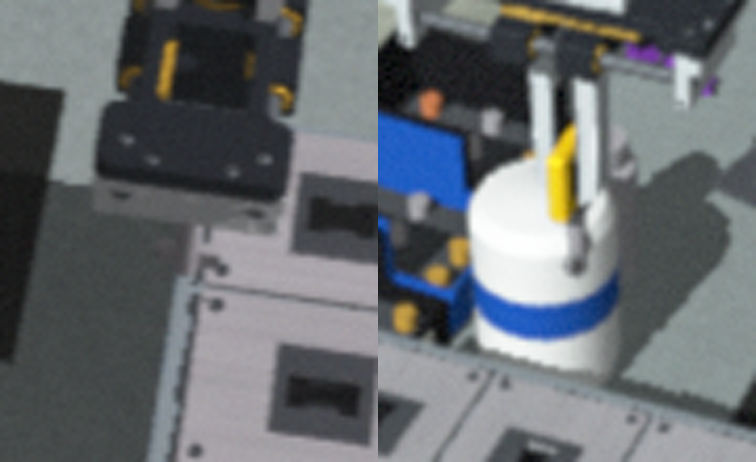

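Scene and side crops: the key hangs upright in the grip, with its tip in the side crop at (575,265). The tip axis is within about 1 mm of the tool axis. Going above the keyhole, 8° counterclockwise.

```bash
python3 - <<'E'
from h import *
pose(); plan([.6402,.2354,.203],Rt(11.5,0),5)
E
```

```text
6.02 p [0.6422 0.1637 0.269 ] yhead 3.33 z [ 5.0e-04 -1.7e-03 -1.0e+00] q [ 0.08  0.24  1.48 -0.    1.42  0.02] F [-0.3  0.3 -1.8] T [-0.05 -0.01  0.01] w 0.0118 49.99971270561218
n 5 row [0.01432, 0.00125, 0.01318, 5e-05, 0.00034, -0.02852] |d| 0.0195
```

>>> move_arm:
  deltas: [0.0143,0.0012,0.0132,0,0.0003,-0.0285,0.0143,0.0012,0.0132,0,0.0003,-0.0285,0.0143,0.0012,0.0132,0,0.0003,-0.0285,0.0143,0.0012,0.0132,0,0.0003,-0.0285,0.0143,0.0012,0.0132,0,0.0003,-0.0285]

```text
time: 6.43
ee_pos: [0.6396, 0.238, 0.2008]
ee_rot: [-1.982, -2.437, 0.001]
force: [-0.4, 0.3, -0.8]
grip_width: 0.0119
grasp_force: 50.0
```

>>> move_arm:
  deltas: [0,0,0,0,0,0,0,0,0,0,0,0,0,0,0,0,0,0]

```text
time: 6.68
ee_pos: [0.6408, 0.2364, 0.2037]
ee_rot: [1.985, 2.433, 0.002]
force: [1.0, -0.3, -1.3]
grip_width: 0.0117
grasp_force: 50.0
```

```bash
python3 - <<'E'
from h import *
pose(); plan([.6402,.2354,.203],Rt(11.5,0),2)
c=cam("wrist"); cv2.imwrite("pics/w3.png",c["bgr"]); cv2.imwrite("pics/w3c.png",cv2.resize(c["bgr"][100:400,170:470],None,fx=1.9,fy=1.9))
pose()
E
```

```text
6.68 p [0.6408 0.2364 0.2037] yhead 11.58 z [ 1.7e-03  1.0e-04 -1.0e+00] q [ 0.19  0.33  1.48 -0.    1.32 -0.01] F [ 1.  -0.3 -1.3] T [-0.05  0.02  0.06] w 0.0117 49.999675154685974
n 2 row [-0.00045, -0.0004, 0.00034, 0.00086, 0.00012, 0.00067] |d| 0.0007
6.73 p [0.6412 0.2361 0.2043] yhead 11.54 z [ 2.8e-03  4.0e-04 -1.0e+00] q [ 0.19  0.33  1.48 -0.    1.32 -0.01] F [-1.5 -0.2 -0.3] T [-0.08  0.01 -0.01] w 0.012 49.999648332595825
```

View pics/w3c.png

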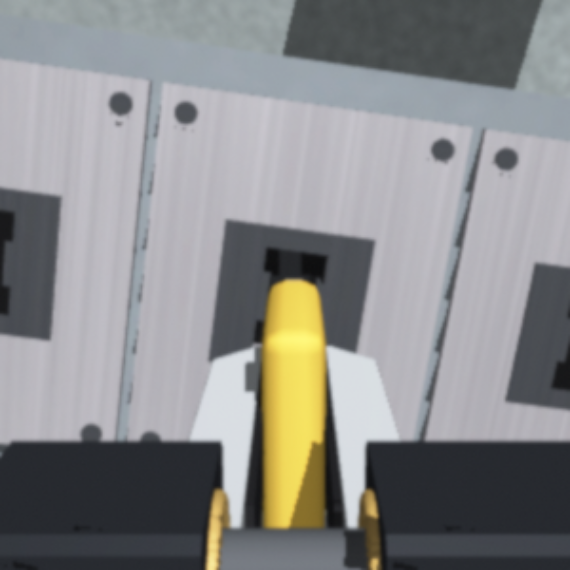

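Wrist crop: the key (column 294) sits centred on the lock plate (centre about 291,303). Lowering in stages.

>>> move_arm:
  deltas: [-0.0005,-0.0003,0.008,0,0,0,0,0,0.008,0,0,0,0,0,0.006,0,0,0,0,0,0.004,0,0,0,0,0,0,0,0,0]

```text
time: 7.15
ee_pos: [0.6396, 0.2353, 0.1755]
ee_rot: [-1.986, -2.433, 0.002]
force: [-0.4, 0.0, -0.8]
grip_width: 0.0118
grasp_force: 50.0
```

>>> move_arm:
  deltas: [0,0,0.003,0,0,0,0,0,0.003,0,0,0,0,0,0,0,0,0]

```text
time: 7.4
ee_pos: [0.6402, 0.2357, 0.1708]
ee_rot: [1.986, 2.434, 0.001]
force: [-0.6, 0.3, -0.4]
grip_width: 0.0116
grasp_force: 50.0
```

```bash
python3 - <<'E'
from h import *
pose()
E
```

```text
7.4 p [0.6402 0.2357 0.1708] yhead 11.56 z [ 4.e-04  1.e-04 -1.e+00] q [ 0.19  0.36  1.51  0.    1.27 -0.01] F [-0.6  0.3 -0.4] T [-0.11  0.05 -0.02] w 0.0116 49.99975383281708
```

>>> move_arm:
  deltas: [0,0,0.002,0,0,0,0,0,0.002,0,0,0,0,0,0,0,0,0]

```text
time: 7.65
ee_pos: [0.6402, 0.2357, 0.167]
ee_rot: [1.986, 2.434, 0.001]
force: [-0.1, -0.5, -2.1]
grip_width: 0.0116
grasp_force: 50.0
```

>>> move_arm:
  deltas: [0,0,0.002,0,0,0,0,0,0,0,0,0]

```text
time: 7.82
ee_pos: [0.6403, 0.2357, 0.1651]
ee_rot: [1.986, 2.433, 0.001]
force: [0.0, 0.7, -1.0]
grip_width: 0.0117
grasp_force: 50.0
```

>>> move_arm:
  deltas: [0,0,0.002,0,0,0,0,0,0,0,0,0]

```text
time: 7.98
ee_pos: [0.6402, 0.2357, 0.163]
ee_rot: [1.986, 2.434, 0.001]
force: [0.1, 0.3, -1.4]
grip_width: 0.012
grasp_force: 50.0
```

The bit is in the slot with no contact force. Continuing to the stop.

>>> move_arm:
  deltas: [0,0,0.002,0,0,0,0,0,0.002,0,0,0,0,0,0,0,0,0]

```text
time: 8.23
ee_pos: [0.6401, 0.2357, 0.1588]
ee_rot: [1.986, 2.434, 0.0]
force: [0.8, 0.3, -0.6]
grip_width: 0.0117
grasp_force: 50.0
```

>>> move_arm:
  deltas: [0,0,0.0015,0,0,0,0,0,0,0,0,0]

```text
time: 8.4
ee_pos: [0.6402, 0.2357, 0.1576]
ee_rot: [1.986, 2.434, 0.001]
force: [-0.1, -0.0, -1.4]
grip_width: 0.0116
grasp_force: 50.0
```

>>> move_arm:
  deltas: [0,0,0.001,0,0,0,0,0,0,0,0,0]

```text
time: 8.57
ee_pos: [0.6403, 0.2357, 0.1567]
ee_rot: [1.986, 2.433, 0.001]
force: [0.2, 0.0, -0.8]
grip_width: 0.0114
grasp_force: 50.0
```

>>> move_arm:
  deltas: [0,0,0.001,0,0,0,0,0,0,0,0,0]

```text
time: 8.73
ee_pos: [0.6405, 0.2358, 0.1559]
ee_rot: [1.986, 2.433, 0.002]
force: [-0.2, 0.0, -0.9]
grip_width: 0.0116
grasp_force: 50.0
```

>>> move_arm:
  deltas: [0,0,0.001,0,0,0,0,0,0,0,0,0]

```text
time: 8.9
ee_pos: [0.6406, 0.2358, 0.1557]
ee_rot: [1.986, 2.433, 0.002]
force: [-0.6, -0.2, 3.1]
grip_width: 0.0119
grasp_force: 50.0
```

>>> move_arm:
  deltas: [0,0,0.001,0,0,0,0,0,0,0,0,0]

```text
time: 9.07
ee_pos: [0.6407, 0.2358, 0.1555]
ee_rot: [1.985, 2.433, 0.002]
force: [-2.3, 0.1, 5.8]
grip_width: 0.0116
grasp_force: 50.0
```

```bash
python3 - <<'E'
from h import *
pose()
E
```

```text
9.07 p [0.6407 0.2358 0.1555] yhead 11.57 z [ 1.9e-03  4.0e-04 -1.0e+00] q [ 0.19  0.38  1.52  0.    1.24 -0.01] F [-2.3  0.1  5.8] T [-0.27  0.72  0.02] w 0.0116 50.002723932266235
```

Firm stop at the expected height, so the key is home. Turning clockwise.

>>> move_arm:
  deltas: [0,0,0,0,0,0.07,0,0,0,0,0,0.07,0,0,0,0,0,0.07,0,0,0,0,0,0.07,0,0,0,0,0,0.07]
  newtons: 60

```text
time: 9.48
ee_pos: [0.6402, 0.2359, 0.1555]
ee_rot: [2.383, 2.047, 0.001]
force: [-4.3, -0.2, 8.1]
grip_width: 0.0115
grasp_force: 60.0
```

```bash
python3 - <<'E'
from h import *
pose()
E
```

```text
9.48 p [0.6402 0.2359 0.1555] yhead -8.66 z [ 4.e-04  3.e-04 -1.e+00] q [0.19 0.38 1.52 0.   1.24 0.34] F [-4.3 -0.2  8.1] T [-0.16  1.16  0.09] w 0.0115 60.00587046146393
```

>>> move_arm:
  deltas: [0,0,0,0,0,0.09,0,0,0,0,0,0.09,0,0,0,0,0,0.09,0,0,0,0,0,0.09,0,0,0,0,0,0.09]

```text
time: 9.9
ee_pos: [0.6404, 0.2358, 0.1555]
ee_rot: [2.78, 1.463, 0.001]
force: [-3.7, -1.5, 7.0]
grip_width: 0.0115
grasp_force: 60.0
```

>>> move_arm:
  deltas: [0,0,0,0,0,0.09,0,0,0,0,0,0.09,0,0,0,0,0,0.09,0,0,0,0,0,0.09,0,0,0,0,0,0.09]

```text
time: 10.32
ee_pos: [0.6405, 0.2357, 0.1555]
ee_rot: [3.036, 0.805, 0.002]
force: [-2.9, -2.4, 7.5]
grip_width: 0.0118
grasp_force: 60.0
```

>>> move_arm:
  deltas: [0,0,0,0,0,0.09,0,0,0,0,0,0.09,0,0,0,0,0,0.09,0,0,0,0,0,0.09,0,0,0,0,0,0.06]

```text
time: 10.73
ee_pos: [0.6406, 0.2355, 0.1555]
ee_rot: [3.137, 0.156, 0.002]
force: [-3.3, -1.8, 7.1]
grip_width: 0.0119
grasp_force: 60.0
```

>>> move_arm:
  deltas: [0,0,0,0,0,0,0,0,0,0,0,0,0,0,0,0,0,0]

```text
time: 10.98
ee_pos: [0.6407, 0.2356, 0.1556]
ee_rot: [3.137, 0.161, 0.003]
force: [-2.3, -1.8, 6.1]
grip_width: 0.0116
grasp_force: 60.0
```

```bash
python3 - <<'E'
from h import *
pose(); c=cam("wrist"); o=robot.get_obs()
c2=cam("scene"); P=c2["P"]; cv2.imwrite("pics/s3.png",c2["bgr"])
E
```

```text
10.98 p [0.6407 0.2356 0.1556] yhead -84.11 z [ 1.8e-03 -3.0e-04 -1.0e+00] q [ 0.19  0.38  1.52 -0.    1.24  1.66] F [-2.3 -1.8  6.1] T [-0.37  0.9   0.05] w 0.0116 60.00340819358826
```

Turned about 87° from y. Lifting gently.

>>> move_arm:
  deltas: [0,0,-0.002,0,0,0,0,0,-0.003,0,0,0,0,0,-0.003,0,0,0,0,0,-0.003,0,0,0,0,0,0,0,0,0]

```text
time: 11.5
ee_pos: [0.6397, 0.2357, 0.1639]
ee_rot: [-3.137, -0.161, 0.001]
force: [0.9, 0.6, -6.9]
grip_width: 0.0117
grasp_force: 60.0
```

>>> move_arm:
  deltas: [0,0,-0.004,0,0,0,0,0,-0.005,0,0,0,0,0,-0.005,0,0,0,0,0,-0.005,0,0,0,0,0,0,0,0,0]

```text
time: 11.92
ee_pos: [0.6413, 0.2359, 0.1859]
ee_rot: [-3.137, -0.161, -0.007]
force: [0.5, 0.5, -6.9]
grip_width: 0.0118
grasp_force: 60.0
```

```bash
python3 - <<'E'
from h import *
pose(); c=cam("wrist"); cv2.imwrite("pics/w4.png",c["bgr"])
E
```

```text
11.92 p [0.6413 0.2359 0.1859] yhead -84.13 z [ 4.3e-03  9.0e-04 -1.0e+00] q [0.19 0.35 1.5  0.   1.29 1.66] F [ 0.5  0.5 -6.9] T [ 0.02  0.06 -0.03] w 0.0118 59.99730885028839
```

View pics/w4.png

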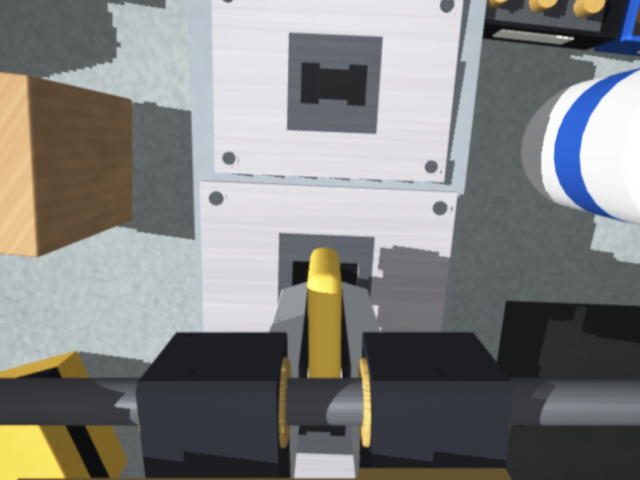

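The middle cover is rising on the key, with about 6 N of extra load. Lifting clear.

>>> move_arm:
  deltas: [0,0,-0.006,0,0,0,0,0,-0.009,0,0,0,0,0,-0.009,0,0,0,0,0,-0.009,0,0,0,0,0,-0.007,0,0,0]

```text
time: 12.38
ee_pos: [0.6409, 0.2358, 0.226]
ee_rot: [-3.137, -0.161, -0.005]
force: [0.1, -0.6, -6.4]
grip_width: 0.0118
grasp_force: 60.0
```

>>> move_arm:
  deltas: [0,0,0,0,0,0,0,0,0,0,0,0]

```text
time: 12.55
ee_pos: [0.6408, 0.2358, 0.225]
ee_rot: [-3.137, -0.161, -0.005]
force: [0.0, -0.6, -6.7]
grip_width: 0.0118
grasp_force: 60.0
```

```bash
python3 - <<'E'
from h import *
o,M=pose(); c=cam("scene"); P=c["P"]
m=(c["depth"]>0)&(abs(P[...,0]-.641)<.065)&(abs(P[...,1]-.235)<.07)&(P[...,2]>.135)&(P[...,2]<.2); z=P[m][:,2]; print(m.sum(),np.percentile(z,[5,25,50,75]))
plan([.513,-.014,.228],M,15)
E
```

```text
12.55 p [0.6408 0.2358 0.225 ] yhead -84.13 z [ 2.9e-03  7.0e-04 -1.0e+00] q [0.19 0.32 1.47 0.   1.36 1.66] F [ 0.  -0.6 -6.7] T [-0.02  0.24 -0.03] w 0.0118 59.99718368053436
3035 [0.14791271 0.17248159 0.17400409 0.17517359]
n 15 row [-0.01014, 0.01569, -0.00029, 1e-05, 0.00012, 0.0] |d| 0.0187
```

>>> move_arm:
  deltas: [-0.005,0.008,0,0,0,0,-0.0101,0.0157,0,0,0,0,-0.0101,0.0157,0,0,0,0,-0.0101,0.0157,0,0,0,0,-0.0101,0.0157,0,0,0,0]

```text
time: 13.02
ee_pos: [0.6012, 0.1594, 0.2229]
ee_rot: [3.137, 0.161, -0.001]
force: [0.7, -0.6, -7.2]
grip_width: 0.0118
grasp_force: 60.0
```

>>> move_arm:
  deltas: [-0.0101,0.0157,0,0,0,0,-0.0101,0.0157,0,0,0,0,-0.0101,0.0157,0,0,0,0,-0.0101,0.0157,0,0,0,0,-0.0101,0.0157,0,0,0,0]

```text
time: 13.43
ee_pos: [0.5588, 0.0762, 0.223]
ee_rot: [-3.137, -0.161, 0.0]
force: [0.4, -0.3, -7.1]
grip_width: 0.0117
grasp_force: 60.0
```

>>> move_arm:
  deltas: [-0.0101,0.0157,0,0,0,0,-0.0101,0.0157,0,0,0,0,-0.0101,0.0157,0,0,0,0,-0.0101,0.0157,0,0,0,0,-0.0101,0.0157,0,0,0,0]

```text
time: 13.85
ee_pos: [0.5166, -0.0069, 0.2231]
ee_rot: [-3.137, -0.161, 0.0]
force: [1.0, -0.3, -7.3]
grip_width: 0.0117
grasp_force: 60.0
```

>>> move_arm:
  deltas: [-0.0051,0.008,0,0,0,0,0,0,0,0,0,0,0,0,0,0,0,0,0,0,0,0,0,0]

```text
time: 14.18
ee_pos: [0.5139, -0.0138, 0.2237]
ee_rot: [-3.137, -0.161, -0.002]
force: [-0.8, -0.1, -7.6]
grip_width: 0.0113
grasp_force: 60.0
```

```bash
python3 - <<'E'
from h import *
o,M=pose(); plan([.513,-.014,.228],M,1)
c=cam("scene"); P=c["P"]; 
m=(c["depth"]>0)&(abs(P[...,0]-.513)<.08)&(abs(P[...,1]+.014)<.09)&(P[...,2]>.165)&(P[...,2]<.182); q=P[m]; print(m.sum(),np.percentile(q[:,2],[5,50,95]),q.min(0),q.max(0))
A=np.c_[q[:,:2],np.ones(len(q))]; print(np.linalg.lstsq(A,q[:,2],rcond=None)[0])
c=cam("wrist"); cv2.imwrite("pics/w5.png",np.hstack([cv2.resize(c["bgr"],(400,300)),cv2.resize(cam("scene")["bgr"],(400,300))]))
E
```

```text
14.18 p [ 0.5139 -0.0138  0.2237] yhead -84.11 z [ 1.4e-03  8.0e-04 -1.0e+00] q [-0.25 -0.08  1.9   0.    1.32  1.22] F [-0.8 -0.1 -7.6] T [ 0.02  0.1  -0.04] w 0.0113 59.99714970588684
n 1 row [-0.00093, 9e-05, -0.00435, 0.0, 0.0, 0.0] |d| 0.0045
2064 [0.16996734 0.1731559  0.17605694] [ 0.46309006 -0.08117118  0.16511531] [0.56843229 0.05022379 0.1816589 ]
[0.00327377 0.01408791 0.17156886]
```

View pics/w5.png

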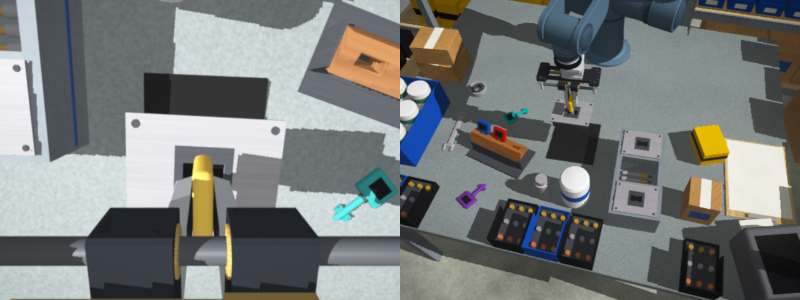

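The cover hangs level over the mat and the rest of the scene is undisturbed. Lowering.

>>> move_arm:
  deltas: [-0.0005,0,0.015,0,0,0,0,0,0.02,0,0,0,0,0,0.02,0,0,0,0,0,0.02,0,0,0,0,0,0.015,0,0,0]

```text
time: 14.75
ee_pos: [0.5128, -0.0136, 0.1319]
ee_rot: [-3.136, -0.162, 0.001]
force: [-0.1, -0.8, -6.7]
grip_width: 0.0113
grasp_force: 60.0
```

>>> move_arm:
  deltas: [0,0,0.008,0,0,0,0,0,0.006,0,0,0,0,0,0.005,0,0,0,0,0,0.004,0,0,0,0,0,0.004,0,0,0]

```text
time: 15.17
ee_pos: [0.5142, -0.0145, 0.1073]
ee_rot: [3.137, 0.161, 0.005]
force: [-0.2, 0.4, -6.4]
grip_width: 0.0117
grasp_force: 60.0
```

>>> move_arm:
  deltas: [0,0,0.003,0,0,0,0,0,0.003,0,0,0,0,0,0.002,0,0,0,0,0,0.002,0,0,0,0,0,0,0,0,0]

```text
time: 15.58
ee_pos: [0.5132, -0.0143, 0.0964]
ee_rot: [-3.137, -0.161, -0.001]
force: [-0.1, 0.4, -6.4]
grip_width: 0.0115
grasp_force: 60.0
```

```bash
python3 - <<'E'
from h import *
pose()
E
```

```text
15.58 p [ 0.5132 -0.0143  0.0964] yhead -84.13 z [ 7.e-04  5.e-04 -1.e+00] q [-0.25  0.08  1.99  0.    1.07  1.22] F [-0.1  0.4 -6.4] T [-0.05  0.22  0.02] w 0.0115 59.99715507030487
```

>>> move_arm:
  deltas: [0,0,0.002,0,0,0,0,0,0.001,0,0,0,0,0,0.001,0,0,0,0,0,0,0,0,0]

```text
time: 15.92
ee_pos: [0.5133, -0.0143, 0.0925]
ee_rot: [-3.137, -0.161, -0.001]
force: [0.3, -0.2, -7.5]
grip_width: 0.0117
grasp_force: 60.0
```

>>> move_arm:
  deltas: [0,0,0.001,0,0,0,0,0,0.001,0,0,0,0,0,0,0,0,0]

```text
time: 16.17
ee_pos: [0.5133, -0.0143, 0.0905]
ee_rot: [-3.137, -0.161, -0.001]
force: [-0.1, 0.0, -7.2]
grip_width: 0.0117
grasp_force: 60.0
```

>>> move_arm:
  deltas: [0,0,0.001,0,0,0,0,0,0.001,0,0,0,0,0,0,0,0,0]

```text
time: 16.42
ee_pos: [0.5141, -0.0145, 0.0894]
ee_rot: [-3.137, -0.161, -0.004]
force: [0.8, 0.2, -3.6]
grip_width: 0.0118
grasp_force: 60.0
```

>>> move_arm:
  deltas: [0,0,0.001,0,0,0,0,0,0.001,0,0,0,0,0,0,0,0,0]

```text
time: 16.67
ee_pos: [0.514, -0.0145, 0.0872]
ee_rot: [3.137, 0.161, 0.004]
force: [-0.1, 0.4, -0.9]
grip_width: 0.0118
grasp_force: 60.0
```

>>> move_arm:
  deltas: [0,0,0.001,0,0,0,0,0,0,0,0,0]

```text
time: 16.83
ee_pos: [0.5142, -0.0145, 0.0866]
ee_rot: [3.137, 0.161, 0.004]
force: [-1.4, 1.6, 3.9]
grip_width: 0.0116
grasp_force: 60.0
```

```bash
python3 - <<'E'
from h import *
pose()
E
```

```text
16.83 p [ 0.5142 -0.0145  0.0866] yhead -84.12 z [ 2.5e-03  1.0e-04 -1.0e+00] q [-0.25  0.1   1.99  0.    1.05  1.22] F [-1.4  1.6  3.9] T [0.23 0.39 0.  ] w 0.0116 60.00168263912201
```

Cover is down and the key is seated. Releasing and rising.

>>> move_arm:
  deltas: [0,0,0,0,0,0,0,0,0,0,0,0,0,0,0,0,0,0,0,0,0,0,0,0,0,0,0,0,0,0]
  fingers: 40

```text
time: 17.25
ee_pos: [0.5133, -0.0144, 0.0855]
ee_rot: [-3.137, -0.161, -0.002]
force: [0.1, -0.2, 0.1]
grip_width: 0.0371
grasp_force: 0.0
```

>>> move_arm:
  deltas: [0,0,-0.01,0,0,0,0,0,-0.02,0,0,0,0,0,-0.03,0,0,0,0,0,-0.03,0,0,0,0,0,-0.03,0,0,0]

```text
time: 17.67
ee_pos: [0.513, -0.0143, 0.2076]
ee_rot: [-3.137, -0.161, -0.002]
force: [1.1, -0.7, 0.0]
grip_width: 0.0378
grasp_force: 0.0
```

>>> move_arm:
  deltas: [0,0,0,0,0,0,0,0,0,0,0,0]

```text
time: 17.83
ee_pos: [0.5146, -0.0147, 0.2084]
ee_rot: [3.136, 0.161, 0.01]
force: [-1.0, 0.8, 0.5]
grip_width: 0.0377
grasp_force: 0.0
```

```bash
python3 - <<'E'
from h import *
pose(); c=cam("side"); P=c["P"]; 
m=(c["depth"]>0)&(abs(P[...,0]-.513)<.08)&(abs(P[...,1]+.014)<.09)&(P[...,2]>.03)&(P[...,2]<.05); q=P[m]; print(m.sum(),np.percentile(q[:,2],[5,50,95]),q.min(0),q.max(0))
c=cam("scene"); cv2.imwrite("pics/f.png",cv2.resize(c["bgr"][60:360,60:460],(800,600)))
P=c["P"];m=(c["depth"]>0)&(abs(P[...,0]-.513)<.08)&(abs(P[...,1]+.014)<.09)&(P[...,2]>.03)&(P[...,2]<.05); q=P[m]
if m.sum(): print(m.sum(),np.percentile(q[:,2],[5,50,95]),q.min(0),q.max(0))
E
```

```text
17.83 p [ 0.5146 -0.0147  0.2084] yhead -84.12 z [ 0.0061 -0.001  -1.    ] q [-0.25 -0.07  1.92  0.    1.28  1.22] F [-1.   0.8  0.5] T [-0.01  0.16 -0.  ] w 0.0377 0.0
956 [0.03456571 0.03910889 0.04325118] [ 0.4586718  -0.07998256  0.03009733] [0.56028933 0.05508547 0.04845835]
1882 [0.03493677 0.03893331 0.04223831] [ 0.46355012 -0.08105772  0.03003344] [0.56630682 0.04921232 0.04504654]
```

View pics/f.png

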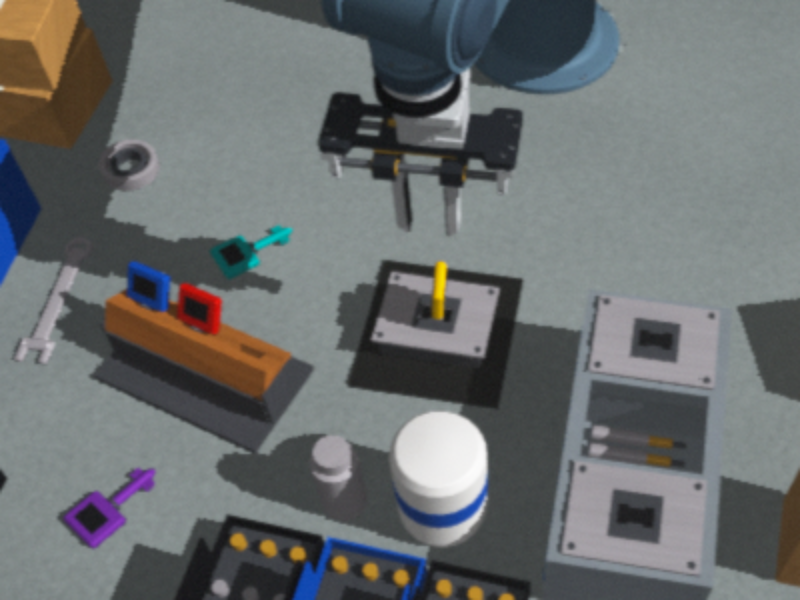

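The cover lies flat on the mat at (437,315) with the yellow key upright in its lock. The blue and red keys are still in the rack and the gripper is clear.

```bash
python3 -c "
from plant import robot
print(robot.job_done())"
```

```text
the job is handed in; nothing more can be done
None
```

The job is handed in: the middle cover lies flat, within about 1 mm of the mat's centre by the arm's reading, with the yellow key still in its lock; the red and blue keys are still in the rack and the can was not disturbed; the brown and yellow cartons were never approached (not re-checked after release); about 18 s used, no verdict returned.

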